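# Re-space the dividers of a lab instrument tray for a long and a short part

## Robot

A 6-joint arm with a two-finger parallel gripper is mounted at the origin on the work surface. World frame = base frame: x ahead of the robot, y to its left, z up, the work surface at z = 0. Lengths are in m, angles in rad, forces in N, time in s.
With the tool pointing down it reaches from about 0.35 to 0.975 m from the base axis. Payload 4.9 kg.
Tool frame: the origin (TCP) lies midway between the tips of the shut fingers; the grasp point (between the pads) lies ctrl.tcp_to_grasp behind it (ctrl.tcp_to_grasp is the distance from the TCP to the grasp point, in m); z points along the fingers, y is the direction in which the jaws open and shut (so a half turn about z gives the same grasp; the last joint's range is limited). The gripper opens to 85 mm and grips with 20 to 120 N. Pads are 22 mm wide; open, the fingers measure 114 mm over their backs; the gripper's body (76 mm by 85 mm) begins 54 mm behind the grasp point. The pads swing forward as they close: fully open they stand 13 mm farther back than shut.
Start: joints at [-1.406, 0.053, 1.613, -0, 1.476, -0.119], TCP at [0.175, -0.6, 0.21] pointing down, gripper open.
Joint ranges: [-3.01, 3.01], [-1.01, 2.22], [0.06, 2.58], [-1.02, 4.17], [0.09, 2.62], [-3.14, 3.14]. Speed limits (rad/s): [2.57, 2.57, 3.14, 3.14, 3.14, 3.14].

## Interface

Orientations are given as a rotation vector (axis times angle).
In Python, from station import ctrl, get_image, calibration, finish_job, models gives the robot as it stands.
- The arm moves only by the shell command python3 -m creep 'ROWS' [FORCE]. ROWS is JSON, a list of rows, each a list of 7 numbers: the opening, from 0 (shut) to 1 (fully open), then the shift along the tool's x, y, z in m, then the turn, a rotation vector about the tool's x, y, z in degrees. A call has 1 to 20 rows; each row shifts and turns the commanded pose from where the row before left it, along the tool's axes as they then stand; what a row does not reach is not made up. A row lasts 1/10 s, in which the tool goes at most 50 mm and 8.59 degrees, less where a joint would pass 70% of its speed; a pose out of reach is approached as far as the arm can. A call with a gripper value outside its range is refused whole. The fingers move at their own pace and stop on an object; FORCE is the grip in N (left out, the last holds). Time passes only in rows, so rows that do not move let the fingers close. It gives the time, the measured TCP pose, the force and the opening at its end, in the units of the state.
- ctrl.get_obs(): the state, without advancing time (a new reading comes with each control period).
- get_image(name): name is "scene" or "top"; returns the picture (420x560x3 uint8, red, green, blue); there is no depth.
- calibration(name): a dict with "mtx" (3x3 intrinsics, pixels), "k1" (the pictures are not rectified: a ray, as slopes to the right and down, at radius r is drawn at 1 + k1 r^2 times it, then the intrinsics apply), "R" (3x3) and "t" (3): a world point X has camera coordinates R X + t. Camera axes: x right, y down, z forward; pixel columns grow to the right and rows downward; lengths in m; the calibration is good to about 2 mm. A picture is of the moment at which its call begins. calibration takes no time and is no camera call.
- finish_job(): hands the job in, once; it reports no verdict.
Trained networks look in the newest picture that a camera, given by its name, has taken for a name from the list of things; names that differ only in an ending like _2 or _b are one class to them, and where a whole thing is asked for, a point or a joint stands for the part that bears it (a point fixed in the world has none). Each returns a list of dicts, best first, with "conf" (0 to 1); they miss things now and then, are a little off and sometimes report something else, mostly with a low value. They report only what shows in the picture. A call takes as long as a camera call. They do not tell look-alikes from the thing itself.
- models.search_frame(camera, name): "extent" ([left, top, right, bottom] in pixels, round what is visible of it).
The state is a dict: "t": time; "q": joint angles; "dq": joint speeds; "effort": joint torques, N m; "tool_pos": TCP position; "tool_rot": TCP orientation; "contact_force": force on the tool from outside, world axes, zero at the start; "wrist_torque": the same for the moment, N m; "opening": finger opening in m.
Only numpy, scipy, OpenCV 4.12 (cv2) and the standard library are available. Lean on these libraries where they do the work, as an engineer would, in place of code of your own. Each camera call takes 0.05 s, during which the arm holds its last target. There are 200 camera calls.

## Task

First slide the tray's two dividers apart until all three bays suit their contents: the boxed slides stay where they are in their end bay, the long stand clamp will fit in the middle bay, and the short boss head in the other end bay, the one with the ribbed rubber pad. Then lay the clamp and the boss head in their bays, each flat, upright and lengthwise along the tray, setting them down gently rather than dropping them. Do not shift the slide box or the glass vial.

Things in the scene. Friction and masses are not known exactly. Their poses are not given: they have to be found in the camera images.
- tray: Fixed open grey plastic tray on the bench. Inside 366 mm long (its own y) by 110 mm wide (its own x); walls and floor 4 mm thick, rim 38 mm above the bench. Origin: centre of its underside, on the bench; x points roughly away from the robot, y along its length, z up. Inner end walls are at y = -183 and +183 mm.
- divider_r (a joint): Slide of the right-hand divider (towards the tray's -y end), in metres along the tray's +y; 0 when its plate is at tray y = -36 mm, so tray y = value - 0.036. Travel -94 to +26 mm. Stays where it is left; about 2.5 N of friction.
- divider_l (a joint): Slide of the left-hand divider (towards the tray's +y end), in metres along the tray's +y; 0 when its plate is at tray y = +36 mm, so tray y = value + 0.036. Travel -26 to +94 mm. Same friction.
- divider_r_mid (a point): Centre of the top edge of the right-hand divider: white plastic plate, 6 mm thick, across the whole tray width, as high as the rim (38 mm). The two dividers split the tray into three bays in a row. They always start too close together for the clamp.
- divider_l_mid (a point): Centre of the top edge of the left-hand divider, the same plate.
- divider_r_tab (a point): Push tab of the right-hand divider: 34 mm wide (tray x), 8 mm thick (tray y), standing from the rim (38 mm) to 65 mm above the bench; this point is on its centre, 50 mm above the bench. Offset 28 mm to the robot's side of the tray's centre line, so it can be pushed from either face past the other tab.
- divider_l_tab (a point): Push tab of the left-hand divider, same size; offset 28 mm to the far side of the centre line.
- clamp_c (a point): Centre (half-way up) of the long part: metal laboratory stand clamp 170 mm long (own x, ends at -85 and +85), lying on the bench beyond the tray, about 0.15 to 0.31 kg. Its square arm (14 mm wide, 20 mm high) runs from x = -85 to +32, so grip it at this point; towards +x come a block 34 mm wide with a thumb-screw (top 34 mm high, at x = +43), then two jaws. z up. It lies roughly along the tray's length.
- boss_c (a point): Centre (half-way up) of the short part: aluminium boss head 70 mm long (own x, ends at -35 and +35), its body 26 mm wide, 24 mm high and 44 mm long about this point, a black screw knob at +x and two prongs at -x; about 0.11 to 0.23 kg. z up. On the bench beyond the tray, roughly along the tray's length.
- pad: Thin ribbed black rubber pad, 100 x 64 mm, 3 mm thick, fixed on the floor of one end bay (either end); the boss head goes here. Origin: centre of its underside, on the tray's floor; axes as the tray's.
- slide_box_c (a point): Centre of the slide box, white with a clear lid, 76 mm (tray x) by 60 mm (tray y), 34 mm high, standing loose in the other end bay, 2 to 6 mm from the end wall. It stays there.
- vial_c (a point): Centre of a small glass vial, 28 mm wide, about 55 mm high, standing loose between the parts. Not to be disturbed.
- clamp: The clamp again, origin at the centre of its underside.
- boss: The boss head again, origin at the centre of its underside.
Things that resemble listed ones, but are neither listed nor needed, are in the scene too. Of the things like the pad, leave any that is orange; of the rest the larger one is meant.

How it is judged:
By the outcome, as a careful person would: the job done as asked, in the order asked, and still so for the second after the job is handed in, with the robot touching nothing.
It also fails if it takes over 64 s, if anything falls off the work surface, if the arm or the gripper's body presses on something with over 40 N, if the wrist force passes 120 N, or if a joint passes its speed limit or range.

## Working session

There is one attempt and no reset: what is moved stays moved. The work goes in short steps, Python scripts to look and compute and a shell command to move; the robot and the scene stay as the last step left them, time stands still between calls to the robot, and variables do not carry over. Pictures are saved under pics/ and viewed, about 8 in all and at most 12, crops included, and the job is handed in when it is done.

```bash
ls; mkdir -p pics
cat > h.py <<'E'
import numpy as np, cv2
from station import ctrl,get_image,calibration,finish_job,models
def shot(cam,fn=None):
    im=get_image(cam)
    if fn: cv2.imwrite('pics/'+fn,im[:,:,::-1])
    return im
def proj(cam,X):
    c=calibration(cam);X=np.atleast_2d(X);p=X@np.array(c['R']).T+np.array(c['t']);s=p[:,:2]/p[:,2:]
    s=s*(1+c['k1']*(s**2).sum(1,keepdims=True));m=np.array(c['mtx'])
    return s@m[:2,:2].T+m[:2,2]
def back(cam,uv,z):
    c=calibration(cam);m=np.array(c['mtx']);uv=np.atleast_2d(np.array(uv,float))
    d=(uv-m[:2,2])@np.linalg.inv(m[:2,:2]).T;s=d.copy()
    for _ in range(20): s=d/(1+c['k1']*(s**2).sum(1,keepdims=True))
    R=np.array(c['R']);t=np.array(c['t']);r=np.c_[s,np.ones(len(s))]@R;o=-R.T@t
    return o+r*((z-o[2])/r[:,2])[:,None]
E
python3 - <<'E'
from h import *
a=shot('scene','s0.png');b=shot('top','t0.png')
for n in ['tray','divider_r_tab','divider_l_tab','clamp','boss','pad','slide_box_c','vial_c']:
    for c in ['scene','top']:
        print(n,c,[(np.round(d['extent']).tolist(),round(d['conf'],2)) for d in models.search_frame(c,n)][:4])
for c in ['scene','top']:
    k=calibration(c);print(c,np.round(-np.array(k['R']).T@k['t'],3),np.round(k['mtx'],0).tolist())
print(ctrl.get_obs(),ctrl.tcp_to_grasp)
E
```

```text
pics
tray scene [([209.0, 173.0, 338.0, 292.0], 0.85)]
tray top [([191.0, 186.0, 362.0, 253.0], 0.76), ([294.0, 134.0, 369.0, 158.0], 0.72)]
divider_r_tab scene [([248.0, 206.0, 297.0, 245.0], 0.85)]
divider_r_tab top [([292.0, 192.0, 300.0, 241.0], 0.51)]
divider_l_tab scene [([266.0, 197.0, 312.0, 227.0], 0.64)]
divider_l_tab top [([254.0, 197.0, 268.0, 246.0], 0.69), ([293.0, 135.0, 367.0, 158.0], 0.4)]
clamp scene [([293.0, 259.0, 362.0, 319.0], 0.89)]
clamp top [([294.0, 132.0, 368.0, 158.0], 0.78)]
boss scene [([379.0, 196.0, 403.0, 221.0], 0.74)]
boss top [([174.0, 136.0, 201.0, 148.0], 0.9)]
pad scene [([204.0, 313.0, 261.0, 353.0], 0.87), ([131.0, 229.0, 186.0, 259.0], 0.85), ([224.0, 255.0, 271.0, 273.0], 0.72)]
pad top [([327.0, 279.0, 366.0, 329.0], 0.84), ([387.0, 171.0, 412.0, 200.0], 0.62), ([326.0, 187.0, 358.0, 237.0], 0.57)]
slide_box_c scene [([288.0, 178.0, 328.0, 210.0], 0.86)]
slide_box_c top [([191.0, 209.0, 224.0, 242.0], 0.59)]
vial_c scene [([394.0, 238.0, 413.0, 267.0], 0.72)]
vial_c top [([258.0, 103.0, 272.0, 113.0], 0.7)]
scene [ 0.856 -0.698  0.507] [[444.0, 0.0, 275.0], [0.0, 444.0, 208.0], [0.0, 0.0, 1.0]]
top [ 0.348 -0.05   1.114] [[495.0, 0.0, 281.0], [0.0, 495.0, 206.0], [0.0, 0.0, 1.0]]
{'t': 0.9, 'q': array([-1.40598068e+00,  5.26685943e-02,  1.61289036e+00,  1.87390401e-05,
        1.47598942e+00, -1.19000121e-01]), 'dq': array([-0.00085026,  0.00043155,  0.000327  , -0.001299  ,  0.00041042,
       -0.00016867]), 'effort': array([-3.80724248e-05, -3.93685806e+01, -3.70470285e+01, -1.78211444e-04,
        3.58251655e-04, -2.36815239e-06]), 'tool_pos': array([ 0.17501711, -0.59998469,  0.21032883]), 'tool_rot': array([3.10997024e+00, 4.44313021e-01, 3.08882682e-05]), 'contact_force': array([-0.64649456, -0.98044345,  0.87219084]), 'wrist_torque': array([-0.0194845 , -0.00623585, -0.01218134]), 'opening': 0.08547760957024486} 0.0187
```

View pics/t0.png

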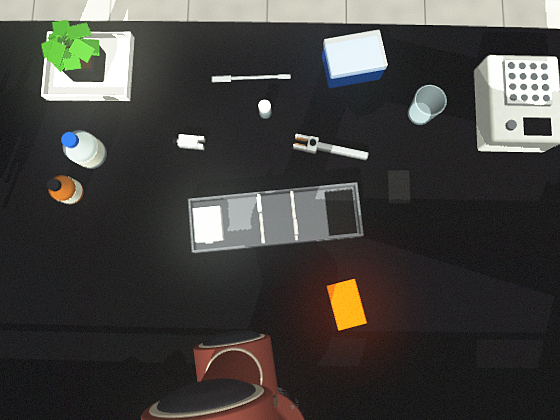

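View pics/s0.png

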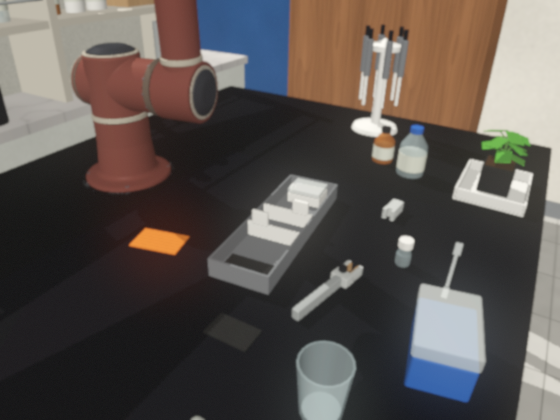

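The top view shows the tray at (191–362, 186–253), with the slide box in its left (+y) end. The black pad is in the right end bay at (327–358, 187–237). The clamp is at (294–368, 132–158), the boss at (174–204, 135–150) and the vial at (265, 108). Both the orange mat and the small dark bench mat at (399, 186) are decoys. Next I'll enlarge the top view to get precise pixels.

Run:
```python
from h import *
b=cv2.imread('pics/t0.png')[95:260,165:405]
b=cv2.resize(b,None,fx=3.3,fy=3.3,interpolation=cv2.INTER_CUBIC)
b=np.clip(255*(b/255.)**0.6,0,255).astype(np.uint8)
for u in range(170,405,10): cv2.putText(b,str(u) if u%20==0 else '|',(int((u-165)*3.3),8),0,.3,(0,255,255),1)
for v in range(100,260,10): cv2.putText(b,str(v)+'-',(0,int((v-95)*3.3)+4),0,.3,(0,255,255),1)
cv2.imwrite('pics/t0c.png',b)
```

```text
(no output)
```

View pics/t0c.png

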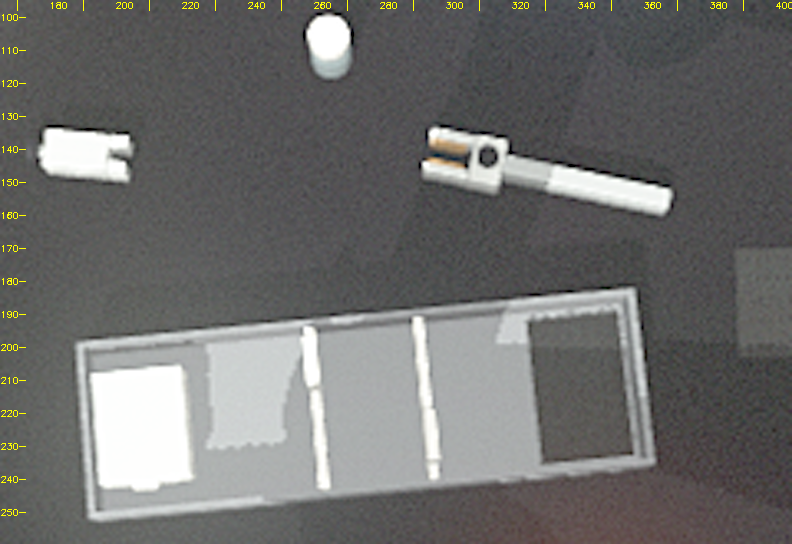

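The crop shows these points, in crop pixels:
- **Tray rim:** outer corners at about (77,342), (635,290), (654,464) and (92,520).
- **Left divider:** top runs from (308,328) to (323,488).
- **Right divider:** top runs from (418,318) to (433,478).
- **Clamp:** jaws at (429,153), screw at (488,156), arm end at (667,202).
- **Boss:** knob at (40,152), prong ends at (130,158).

Both parts have their +x ends pointing left.

```bash
cat >> h.py <<'E'
def crop(p): return np.atleast_2d(np.array(p,float))/3.3+[165,95]-.35
E
python3 - <<'E'
from h import *
from scipy.optimize import least_squares
P=back('top',crop([(77,342),(635,290),(654,464),(92,520)]),.038)[:,:2]
L=np.array([(59,187),(59,-187),(-59,-187),(-59,187)])/1e3
def T(p,l):
    c,s=np.cos(p[2]),np.sin(p[2]);return np.atleast_2d(l)@np.array([[c,s],[-s,c]])+p[:2]
r=least_squares(lambda p:(T(p,L)-P).ravel(),[.3,0,0]);p=r.x
print('tray',np.round(p,4),np.degrees(p[2]),'res',np.round(r.fun.reshape(-1,2)*1e3,1).tolist())
def inv(X):
    c,s=np.cos(p[2]),np.sin(p[2]);return (np.atleast_2d(X)[:,:2]-p[:2])@np.array([[c,s],[-s,c]]).T
def show(n,uv,z):
    X=back('top',crop(uv),z);print(n,np.round(X[:,:2],4).tolist(),'tray mm',np.round(inv(X)*1e3,1).tolist());return X[:,:2]
inv=lambda X:(np.atleast_2d(X)[:,:2]-p[:2])@np.array([[np.cos(p[2]),-np.sin(p[2])],[np.sin(p[2]),np.cos(p[2])]])
show('divL bottomhalf',[(323,488),(314,400)],.038);show('divL tab',[(310,330),(311,383)],.065)
show('divR',[(418,318),(426,400)],.038);show('divR tab',[(430,412),(434,460)],.065)
show('box top',[(92,373),(183,366),(191,480),(99,488)],.034)
show('pad',[(528,322),(617,310),(633,455),(541,464)],.007)
a=show('clamp end',[(667,202)],.02);b=show('screw',[(488,156)],.034);j=show('jaw',[(429,153)],.02)
d=j-a;print('len',np.linalg.norm(d),'yaw of +x',np.degrees(np.arctan2(d[0,1],d[0,0])),np.round((a+j)/2,4))
d2=b-a;print('screw dist (128)',np.linalg.norm(d2),np.degrees(np.arctan2(d2[0,1],d2[0,0])),'centre',a+d2/np.linalg.norm(d2)*.085)
k=show('boss knob',[(40,152)],.012);q=show('prong',[(130,158)],.02);d=k-q;print(np.linalg.norm(d),np.degrees(np.arctan2(d[0,1],d[0,0])),(k+q)/2)
show('bossbody',[(45,128),(110,132),(108,178),(45,174)],.024)
show('vial top',[(328,36)],.055)
E
```

```text
tray [ 0.4761 -0.0311  0.1141] 6.5390323718293875 res [[-0.6, -0.5], [0.4, 0.4], [-0.3, -1.0], [0.5, 1.1]]
divL bottomhalf [[0.4195, -0.0046], [0.4778, 0.0027]] tray mm [[-53.2, 32.7], [5.5, 33.3]]
divL tab [[0.5203, 0.005], [0.4856, 0.0035]] tray mm [[48.0, 30.9], [13.3, 33.3]]
divR [[0.5341, -0.0655], [0.479, -0.0716]] tray mm [[53.7, -40.8], [-1.7, -40.6]]
divR tab [[0.468, -0.0738], [0.437, -0.0768]] tray mm [[-12.9, -41.5], [-44.1, -40.9]]
box top [[0.4938, 0.1517], [0.4996, 0.091], [0.4235, 0.083], [0.4171, 0.1438]] tray mm [[38.4, 179.6], [37.2, 118.6], [-39.3, 119.4], [-38.7, 180.5]]
pad [[0.538, -0.1415], [0.5474, -0.2027], [0.4476, -0.2134], [0.4404, -0.1509]] tray mm [[48.9, -116.7], [51.3, -178.6], [-49.1, -177.8], [-49.1, -114.9]]
clamp end [[0.621, -0.2355]] tray mm [[120.6, -219.6]]
screw [[0.6474, -0.1115]] tray mm [[161.0, -99.4]]
jaw [[0.6527, -0.0716]] tray mm [[170.8, -60.4]]
len 0.16692724670370832 yaw of +x 79.02977772990239 [[ 0.6368 -0.1536]]
screw dist (128) 0.12678145373924035 77.95718116155624 centre [[ 0.6386958  -0.15238762]]
boss knob [[0.6514, 0.199]] tray mm [[200.4, 208.6]]
prong [[0.6459, 0.1346]] tray mm [[187.5, 145.3]]
0.06460835538624911 85.07171664800204 [[0.64864846 0.16677445]]
bossbody [[0.6652, 0.1936], [0.663, 0.1485], [0.6304, 0.1485], [0.6326, 0.192]] tray mm [[213.5, 201.7], [206.1, 157.1], [173.7, 160.8], [180.9, 203.9]]
vial top [[0.7233, -0.0017]] tray mm [[248.9, 1.1]]
```

Everything agrees with the given sizes: the slide box measures 60 × 77 mm, the pad 63 × 100 mm and the clamp about 167–170 mm. The dividers are at tray y of about +33 and −41 mm. I'll aim for R at −90 and L at +104 mm. Those leave bays of 90, 188 and 76 mm, and the box edge is at about 119.

I'll turn the tool so its x axis lies along tray +y, with the fingers shut.

```bash
cat > st.py <<'E'
import sys
from h import *
from scipy.spatial.transform import Rotation as Ro
TR=(.4761,-.0311,6.54)
def t2w(x,y):
    a=np.radians(TR[2]);return np.array([TR[0]+x*np.cos(a)-y*np.sin(a),TR[1]+x*np.sin(a)+y*np.cos(a)])
def w2t(X):
    a=np.radians(TR[2]);d=np.array(X[:2])-TR[:2];return np.array([d[0]*np.cos(a)+d[1]*np.sin(a),-d[0]*np.sin(a)+d[1]*np.cos(a)])
def rep():
    o=ctrl.get_obs();R=Ro.from_rotvec(o['tool_rot']).as_matrix()
    print('t',round(o['t'],2),'world mm',np.round(o['tool_pos']*1e3,1),'tray mm',np.round(w2t(o['tool_pos'])*1e3,1),'theta',round(np.degrees(np.arctan2(R[1,0],R[0,0])),2),'F',np.round(o['contact_force'],1),'open mm',round(o['opening']*1e3,1),'tilt',np.round(R[2,:2],3));return o,R
def delta(w,th):
    "needed shift in tool axes at heading th (mm), and tool-z turn (deg)"
    o,R=rep();c=np.degrees(np.arctan2(R[1,0],R[0,0]));a=np.radians(th)
    d=np.array(w)-o['tool_pos'];x=np.array([np.cos(a),np.sin(a),0]);y=np.array([np.sin(a),-np.cos(a),0])
    print('turn z',round(c-th,2),'then shift mm',np.round([d@x*1e3,d@y*1e3,-d[2]*1e3],1))
E
python3 -m creep '[[0,0,0,0,0,0,-8.03],[0,0,0,0,0,0,-8.03],[0,0,0,0,0,0,-8.03],[0,0,0,0,0,0,-8.03],[0,0,0,0,0,0,-8.03],[0,0,0,0,0,0,-8.03],[0,0,0,0,0,0,-8.03],[0,0,0,0,0,0,-8.03],[0,0,0,0,0,0,-8.03],[0,0,0,0,0,0,-8.03],[0,0,0,0,0,0,0]]' 40
python3 -c "
from st import *
delta([*t2w(-.028,.0),.15],96.54)"
```

```text
t: 2.0
tool_pos: [0.175, -0.6, 0.2104]
tool_rot: [2.091, 2.345, -0.0]
contact_force: [0.6, 0.5, 0.6]
opening: -0.0001
t 2.0 world mm [ 175.  -600.   210.4] tray mm [-363.9 -530.9] theta 96.54 F [0.6 0.5 0.6] open mm -0.1 tilt [-0.  0.]
turn z 0.0 then shift mm [530.9 335.9  60.4]
```

```bash
python3 -m creep '[[0,0.03,0.019,0,0,0,0],[0,0.03,0.019,0,0,0,0],[0,0.03,0.019,0,0,0,0],[0,0.03,0.019,0,0,0,0],[0,0.03,0.019,0,0,0,0],[0,0.03,0.019,0,0,0,0],[0,0.03,0.019,0,0,0,0],[0,0.03,0.019,0,0,0,0],[0,0.03,0.019,0,0,0,0],[0,0.03,0.019,0,0,0,0],[0,0.03,0.019,0,0,0,0],[0,0.03,0.019,0,0,0,0],[0,0.03,0.019,0,0,0,0],[0,0.03,0.019,0,0,0,0],[0,0.03,0.019,0,0,0,0],[0,0.03,0.019,0.01,0,0,0],[0,0.03,0.019,0.02,0,0,0],[0,0.021,0.013,0.03,0,0,0],[0,0,0,0,0,0,0]]'
python3 -c "
from st import *
delta([*t2w(-.028,.0),.045],96.54)"
```

```text
t: 3.9
tool_pos: [0.4459, -0.0312, 0.146]
tool_rot: [-2.085, -2.341, 0.005]
contact_force: [-1.2, -0.2, -1.2]
opening: -0.0001
t 3.9 world mm [445.9 -31.2 146. ] tray mm [-30.    3.3] theta 96.62 F [-1.2 -0.2 -1.2] open mm -0.1 tilt [ 0.003 -0.007]
turn z 0.08 then shift mm [ -3.3   2.  101. ]
```

```bash
python3 -m creep '[[0,0,0,0.025,0,0,0],[0,0,0,0.025,0,0,0],[0,0,0,0.025,0,0,0],[0,0,0,0.025,0,0,0],[0,0,0,0,0,0,0],[0,0,0,0,0,0,0]]'
python3 -c "
from st import *
delta([*t2w(-.028,-.075),.045],96.54)"
```

```text
t: 4.5
tool_pos: [0.4484, -0.0347, 0.0513]
tool_rot: [2.093, 2.342, 0.0]
contact_force: [-0.9, -0.4, 0.1]
opening: 0.0002
t 4.5 world mm [448.4 -34.7  51.3] tray mm [-27.9  -0.4] theta 96.45 F [-0.9 -0.4  0.1] open mm 0.2 tilt [-0.  0.]
turn z -0.09 then shift mm [-74.6  -0.1   6.3]
```

```bash
python3 -m creep '[[0,-0.01,0,0.005,0,0,0],[0,-0.01,0,0,0,0,0],[0,-0.008,0,0,0,0,0],[0,-0.008,0,0,0,0,0],[0,-0.008,0,0,0,0,0],[0,-0.008,0,0,0,0,0],[0,-0.008,0,0,0,0,0],[0,-0.006,0,0,0,0,0],[0,-0.005,0,0,0,0,0],[0,-0.0035,0,0,0,0,0],[0,0,0,0,0,0,0],[0,0,0,0,0,0,0]]'
python3 -c "
from st import *
rep()
shot('top','t1.png')
for n in ['divider_r_mid','divider_l_mid']:
  for d in models.search_frame('top',n): print(n,np.round(d['extent'],1),d['conf'])
"
```

```text
t: 5.7
tool_pos: [0.4566, -0.108, 0.0453]
tool_rot: [-2.09, -2.345, -0.0]
contact_force: [0.2, -0.2, 0.5]
opening: 0.0002
t 5.7 world mm [ 456.6 -108.    45.3] tray mm [-28.1 -74.1] theta 96.56 F [ 0.2 -0.2  0.5] open mm 0.2 tilt [ 0. -0.]
divider_r_mid [292.  221.1 297.1 241.5] 0.6
divider_l_mid [254.1 190.4 265.3 243.5] 0.73
```

```bash
cat >> h.py <<'E'
def zoom(src,dst,u0=165,v0=95,u1=405,v1=260,f=3.3):
    b=cv2.imread('pics/'+src)[v0:v1,u0:u1]
    b=cv2.resize(b,None,fx=f,fy=f,interpolation=cv2.INTER_CUBIC)
    cv2.imwrite('pics/'+dst,np.clip(255*(b/255.)**0.6,0,255).astype(np.uint8))
E
python3 -c "
from h import *
zoom('t1.png','t1c.png')"
```

```text
(no output)
```

View pics/t1c.png

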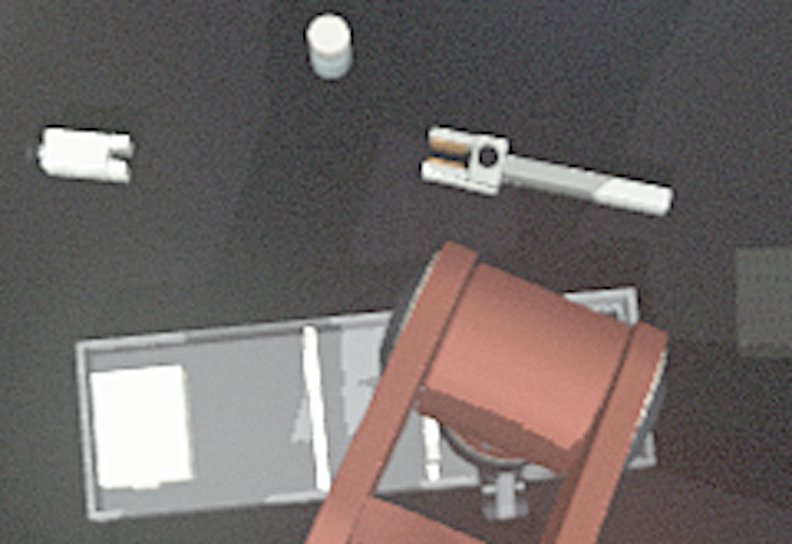

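```bash
python3 -c "
from st import *
f=lambda X:((proj('top',X)-[165,95]+.35)*3.3).round().tolist()
print('tcp',f([.4566,-.108,.045]),'palm',f([.4566,-.108,.12]),f([.4566,-.108,.2]))
for y in (-.0405,-.09): print(y,[f([*t2w(x,y),z]) for x,z in ((-.054,.038),(-.045,.065),(-.011,.065),(.054,.038))])
shot('scene','s1.png')
zoom('s1.png','s1c.png',190,120,390,300,4)"
```

```text
tcp [[481.0, 434.0]] palm [[488.0, 421.0]] [[496.0, 406.0]]
-0.0405 [[[434.0, 479.0]], [[434.0, 462.0]], [[428.0, 409.0]], [[418.0, 318.0]]]
-0.09 [[[509.0, 471.0]], [[510.0, 454.0]], [[504.0, 402.0]], [[491.0, 311.0]]]
```

View pics/s1c.png

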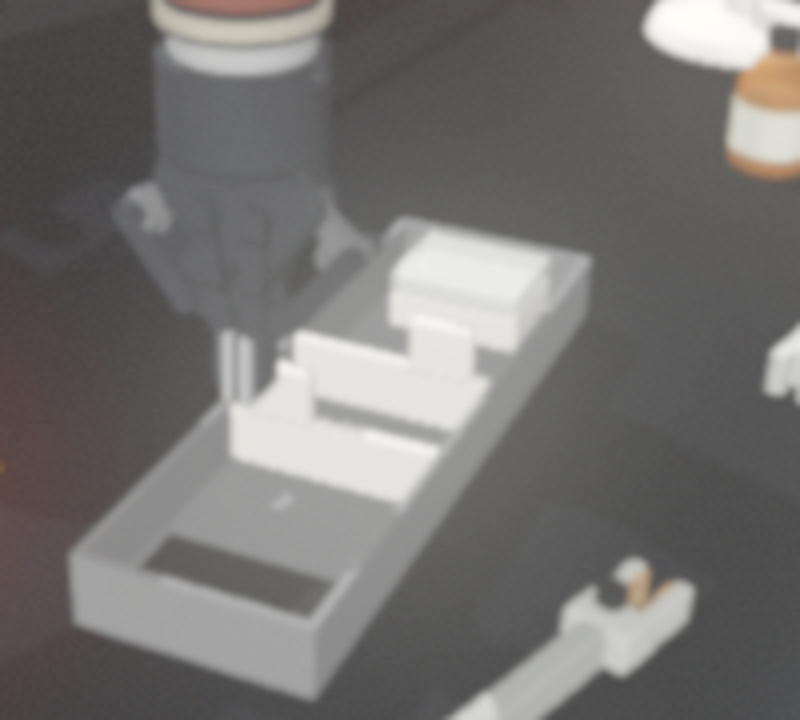

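```bash
python3 -c "
from st import *
f=lambda X:((proj('scene',X)-[190,120])*4).round().tolist()
print('tcp',f([.4566,-.108,.045]),f([.4566,-.108,.1]))
for x,y in ((.059,.187),(.059,-.187),(-.059,-.187),(-.059,.187)): print(x,y,f([*t2w(x,y),.038]))
print('divs',[f([*t2w(x,y),.038]) for y in (.033,-.0405) for x in (-.055,.055)])
print('clamp end, jaw',f([[.621,-.2355,.02],[.6527,-.0716,.02]]))
o=ctrl.get_obs();print(o['q'],o['tool_pos'])
"
```

```text
tcp [[247.0, 434.0]] [[246.0, 334.0]]
0.059 0.187 [[588.0, 259.0]]
0.059 -0.187 [[311.0, 633.0]]
-0.059 -0.187 [[66.0, 557.0]]
-0.059 0.187 [[401.0, 219.0]]
divs [[[295.0, 334.0]], [[489.0, 382.0]], [[231.0, 400.0]], [[435.0, 453.0]]]
clamp end, jaw [[417.0, 760.0], [654.0, 570.0]]
[-3.90804109e-01 -1.62111082e-01  2.10904062e+00  2.44232582e-05
  1.19477136e+00 -5.05699400e-01] [ 0.45659529 -0.10785703  0.04526698]
```

```bash
python3 -c "
from st import *
for c in [(235,402)]:
  for z in (.045,.055,.065,.08):
    X=back('scene',np.array(c)/4+[190,120],z)[0];print(z,X.round(4),w2t(X).round(4))
zoom('s1.png','s1d.png',215,185,305,250,8)"
```

```text
0.045 [ 0.4354 -0.0873  0.045 ] [-0.0468 -0.0512]
0.055 [ 0.4445 -0.1005  0.055 ] [-0.0393 -0.0653]
0.065 [ 0.4536 -0.1137  0.065 ] [-0.0317 -0.0795]
0.08 [ 0.4673 -0.1335  0.08  ] [-0.0204 -0.1008]
```

View pics/s1d.png

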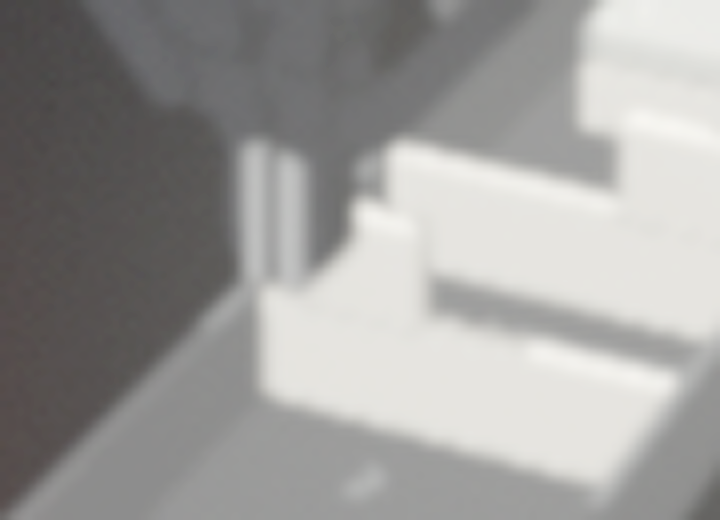

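The tray projects correctly into both cameras, but the fingers passed the tab without touching it. In this view the tips end near z ≈ 0.063, though the reading is 0.045. The heights disagree, so I'll check by lowering gently towards the tray floor, which is known to be at 4 mm.

```bash
python3 -m creep '[[0,0,0,0.01,0,0,0],[0,0,0,0.01,0,0,0],[0,0,0,0.01,0,0,0],[0,0,0,0.005,0,0,0],[0,0,0,0,0,0,0],[0,0,0,0,0,0,0]]'
python3 -c "
from st import *
rep();shot('scene','s2.png');zoom('s2.png','s2c.png',205,165,325,275,6)"
```

```text
t: 6.5
tool_pos: [0.4566, -0.1081, 0.0101]
tool_rot: [-2.09, -2.345, 0.0]
contact_force: [-0.5, -0.8, -0.6]
opening: -0.0001
t 6.5 world mm [ 456.6 -108.1   10.1] tray mm [-28.1 -74.3] theta 96.56 F [-0.5 -0.8 -0.6] open mm -0.1 tilt [ 0. -0.]
```

View pics/s2c.png

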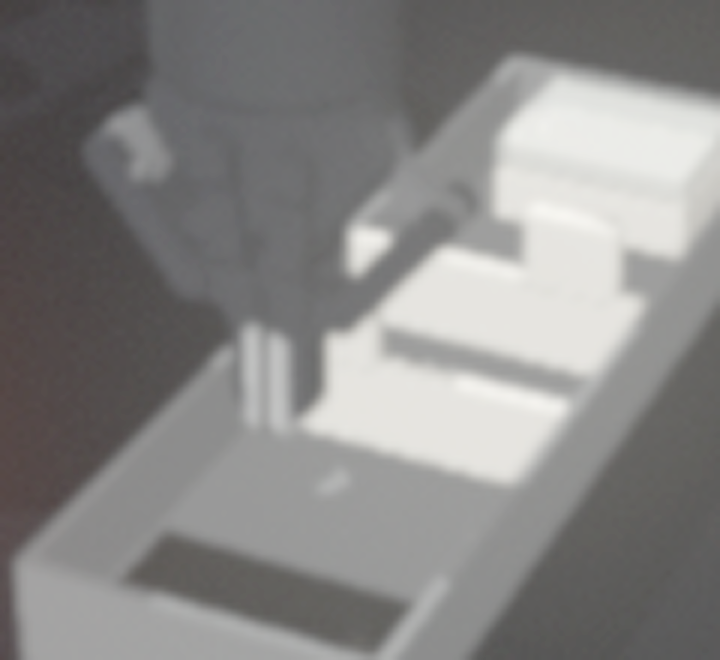

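The tips are now at about (270, 430), inside the right bay and in front of the right divider. I'll compare that with the projections.

```bash
python3 -c "
from st import *
for z in (.010,.015,.02,.025,.03): print(z,((proj('scene',[.4566,-.1081,z])-[205,165])*6).round(), 'back',w2t(back('scene',np.array([270,430])/6+[205,165],z)[0]).round(4)*1e3)
"
python3 -m creep '[[0,0,0,0.002,0,0,0],[0,0,0,0.002,0,0,0],[0,0,0,0,0,0,0]]'
```

```text
0.01 [[282. 472.]] back [-42.8 -54.5]
0.015 [[282. 459.]] back [-39.3 -61.1]
0.02 [[282. 446.]] back [-35.9 -67.6]
0.025 [[282. 433.]] back [-32.4 -74.2]
0.03 [[282. 420.]] back [-29.  -80.7]
t: 6.85
tool_pos: [0.4565, -0.108, 0.0062]
tool_rot: [-2.091, -2.345, 0.0]
contact_force: [-0.1, 0.8, -0.2]
opening: -0.0004
```

```bash
python3 -m creep '[[0,0,0,0.002,0,0,0],[0,0,0,0.002,0,0,0],[0,0,0,0,0,0,0]]' | grep -E 'pos|force'; python3 -m creep '[[0,0,0,0.002,0,0,0],[0,0,0,0.0015,0,0,0],[0,0,0,0,0,0,0]]'| grep -E 'pos|force'
```

```text
tool_pos: [0.4563, -0.108, 0.0019]
contact_force: [-0.7, -0.5, 0.3]
tool_pos: [0.4564, -0.108, -0.0015]
contact_force: [0.2, -0.3, -0.0]
```

```bash
for i in 1; do python3 -m creep '[[0,0,0,0.002,0,0,0],[0,0,0,0.002,0,0,0],[0,0,0,0,0,0,0]]' | grep -E 'pos|force'; done; python3 -m creep '[[0,0,0,0.0015,0,0,0],[0,0,0,0.0015,0,0,0],[0,0,0,0,0,0,0]]'| grep -E 'pos|force'
```

```text
tool_pos: [0.4563, -0.108, -0.0056]
contact_force: [0.4, -0.7, -0.4]
tool_pos: [0.4564, -0.108, -0.0085]
contact_force: [-0.1, 0.4, 0.4]
```

```bash
python3 -m creep '[[0,0,0,0.001,0,0,0],[0,0,0,0.001,0,0,0],[0,0,0,0,0,0,0]]'| grep -E 'pos|force'
```

```text
tool_pos: [0.4565, -0.108, -0.0103]
contact_force: [-0.2, 0.4, -0.7]
```

```bash
python3 -m creep '[[0,0,0,0.001,0,0,0],[0,0,0,0.001,0,0,0],[0,0,0,0,0,0,0]]'| grep -E 'pos|force'
```

```text
tool_pos: [0.4565, -0.108, -0.0124]
contact_force: [-0.1, -0.6, -0.1]
```

```bash
python3 -m creep '[[0,0,0,0.001,0,0,0],[0,0,0,0.0005,0,0,0],[0,0,0,0,0,0,0]]'| grep -E 'pos|force'
```

```text
tool_pos: [0.4566, -0.108, -0.0138]
contact_force: [0.1, -0.0, -0.4]
```

```bash
python3 -m creep '[[0,0,0,0.001,0,0,0],[0,0,0,0.0005,0,0,0],[0,0,0,0,0,0,0]]'| grep -E 'pos|force'
```

```text
tool_pos: [0.4566, -0.108, -0.0153]
contact_force: [1.0, -0.2, -0.5]
```

```bash
python3 -m creep '[[0,0,0,0.001,0,0,0],[0,0,0,0.0005,0,0,0],[0,0,0,0,0,0,0]]'| grep -E 'pos|force'
```

```text
tool_pos: [0.4565, -0.108, -0.0168]
contact_force: [0.0, -0.7, -0.8]
```

```bash
python3 -m creep '[[0,0,0,0.001,0,0,0],[0,0,0,0.0005,0,0,0],[0,0,0,0,0,0,0]]'| grep -E 'pos|force'
```

```text
tool_pos: [0.4567, -0.1081, -0.017]
contact_force: [-4.7, 0.8, 10.6]
```

```bash
python3 -m creep '[[0,0,0,0.001,0,0,0],[0,0,0,0,0,0,0]]'| grep -E 'pos|force'; python3 -c "
from st import *
rep();print(ctrl.get_obs()['effort']);shot('scene','s3.png');zoom('s3.png','s3c.png',205,165,325,275,6)
for z in (.0,.004,.008,.012):print(z,((proj('scene',[.4566,-.1081,z])-[205,165])*6).round())"
```

```text
tool_pos: [0.4567, -0.1081, -0.017]
contact_force: [-7.8, 3.0, 18.4]
t 10.05 world mm [ 456.7 -108.1  -17. ] tray mm [-28.  -74.3] theta 96.58 F [-7.8  3.  18.4] open mm 0.3 tilt [ 0.001 -0.002]
[-5.12682684e-01 -2.16476047e+01 -2.74681538e+01  9.38018225e-02
 -2.53750697e+00 -2.26536606e-03]
0.0 [[283. 497.]]
0.004 [[282. 487.]]
0.008 [[282. 477.]]
0.012 [[282. 467.]]
```

View pics/s3c.png

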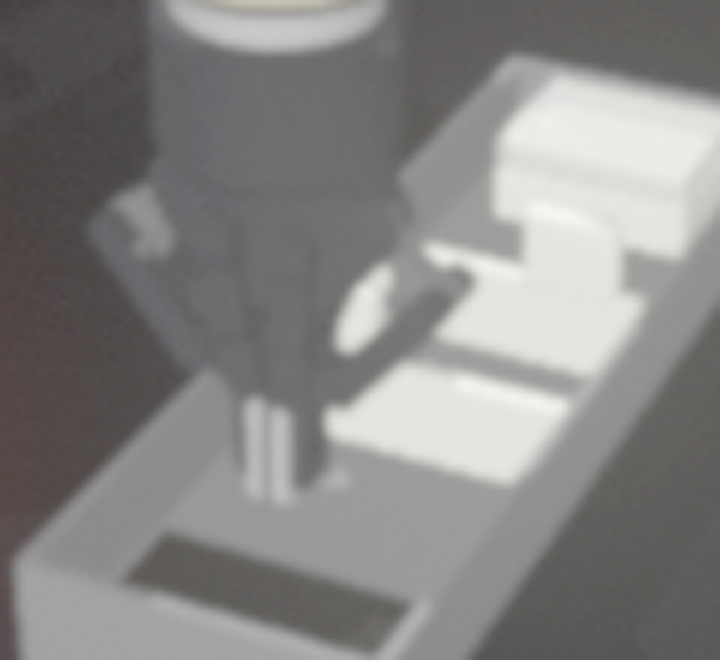

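The fingers touch the floor (z = 4 mm) at a reading of −17 mm, so true tip height = reading + 21 mm. Plan position agrees with the pictures. I'll use this correction from here on, going back over the tab and pushing R at a true height of 45 mm, which reads as 24.

```bash
cat >> st.py <<'E'
ZB=.021  # true z = reading + ZB
E
python3 -m creep '[[0,0,0,-0.01,0,0,0],[0,0,0,-0.025,0,0,0],[0,0,0,-0.025,0,0,0],[0,0,0,-0.025,0,0,0],[0,0,0,-0.005,0,0,0],[0,0.025,0,0,0,0,0],[0,0.025,0,0,0,0,0],[0,0.024,0,0,0,0,0],[0,0,0,0,0,0,0],[0,0,0,0.02,0,0,0],[0,0,0,0.02,0,0,0],[0,0,0,0,0,0,0],[0,0,0,0,0,0,0]]'
python3 -c "
from st import *
delta([*t2w(-.028,-.075),.045-ZB],96.54)"
```

```text
t: 11.4
tool_pos: [0.4477, -0.0349, 0.0302]
tool_rot: [-2.09, -2.343, 0.001]
contact_force: [-0.2, 0.2, -0.3]
opening: 0.0001
t 11.4 world mm [447.7 -34.9  30.2] tray mm [-28.7  -0.6] theta 96.53 F [-0.2  0.2 -0.3] open mm 0.1 tilt [ 0.    -0.002]
turn z -0.01 then shift mm [-74.4   0.7   6.2]
```

```bash
python3 -m creep '[[0,-0.01,0.0005,0.006,0,0,0],[0,-0.01,0,0,0,0,0],[0,-0.008,0,0,0,0,0],[0,-0.008,0,0,0,0,0],[0,-0.008,0,0,0,0,0],[0,-0.008,0,0,0,0,0]]'
python3 -m creep '[[0,-0.007,0,0,0,0,0],[0,-0.006,0,0,0,0,0],[0,-0.005,0,0,0,0,0],[0,-0.0035,0,0,0,0,0],[0,0,0,0,0,0,0],[0,0,0,0,0,0,0]]'
python3 -c "
from st import *
rep()
shot('scene','s4.png')
for n in ['divider_r_mid','divider_l_mid','divider_r_tab']:
  for c in ('scene',):
   for d in models.search_frame(c,n): print(n,np.round(d['extent'],1),d['conf'])
for y in (.033,-.0405,-.09): print(y,proj('scene',[[*t2w(x,y),z] for x,z in ((-.045,.065),(-.011,.065),(.055,.038))]).round(1).tolist())
"
```

```text
t: 12.0
tool_pos: [0.4549, -0.0868, 0.0251]
tool_rot: [2.091, 2.344, 0.001]
contact_force: [0.4, 2.5, 1.2]
opening: -0.0003
t: 12.6
tool_pos: [0.4568, -0.1079, 0.0246]
tool_rot: [2.09, 2.345, -0.002]
contact_force: [0.1, -0.4, -0.5]
opening: 0.0001
t 12.6 world mm [ 456.8 -107.9   24.6] tray mm [-27.9 -74.1] theta 96.57 F [ 0.1 -0.4 -0.5] open mm 0.1 tilt [-0.001 -0.001]
divider_r_mid [237.7 221.2 288.4 260.7] 0.89
divider_r_tab [236.8 222.3 286.3 259.2] 0.9
0.033 [[268.0, 193.4], [282.9, 196.9], [312.2, 215.4]]
-0.0405 [[251.9, 209.4], [267.6, 213.4], [298.8, 233.3]]
-0.09 [[239.9, 221.5], [256.1, 225.8], [288.6, 246.9]]
```

R now sits at about −90 mm: its right corner is detected at column 288.4, against 288.6 predicted. Next I'll push L from tray (+28, 0).

```bash
python3 -m creep '[[0,0.008,0,-0.005,0,0,0],[0,0,0,-0.02,0,0,0],[0,0,0,-0.02,0,0,0],[0,0.022,0.019,0,0,0,0],[0,0.022,0.019,0,0,0,0],[0,0.022,0.018,0,0,0,0],[0,0,0,0.02,0,0,0],[0,0,0,0.022,0,0,0],[0,0,0,0,0,0,0],[0,0,0,0,0,0,0]]'
python3 -c "
from st import *
delta([*t2w(.028,.089),.045-ZB],96.54)"
```

```text
t: 13.8
tool_pos: [0.5039, -0.0272, 0.0279]
tool_rot: [-2.09, -2.345, 0.001]
contact_force: [1.0, 0.1, -0.1]
opening: 0.0001
t 13.8 world mm [503.9 -27.2  27.9] tray mm [28.1  0.7] theta 96.58 F [ 1.   0.1 -0.1] open mm 0.1 tilt [ 0.    -0.001]
turn z 0.04 then shift mm [88.3 -0.1  3.9]
```

```bash
python3 -m creep '[[0,0.01,0,0.003,0,0,0],[0,0.008,0,0,0,0,0],[0,0.008,0,0,0,0,0],[0,0.008,0,0,0,0,0],[0,0.008,0,0,0,0,0],[0,0.008,0,0,0,0,0],[0,0.008,0,0,0,0,0],[0,0.008,0,0,0,0,0],[0,0.007,0,0,0,0,0],[0,0.006,0,0,0,0,0],[0,0.005,0,0,0,0,0],[0,0.0035,0,0,0,0,0],[0,0,0,0,0,0,0],[0,0,0,0,0,0,0]]'
python3 -c "
from st import *
delta([*t2w(.028,.089),.045-ZB],96.54)"
python3 -m creep '[[0,-0.02,0,0,0,0,0],[0,0,0,-0.03,0,0,0],[0,0,0,-0.04,0,0,0],[0,0,0,-0.04,0,0,0],[0,0,0,0,0,0,0]]'
python3 -c "
from st import *
shot('scene','s5.png')
for n in ['divider_r_mid','divider_l_mid','slide_box_c','clamp','boss']:
   for d in models.search_frame('scene',n): print(n,np.round(d['extent'],1),d['conf'])
for y in (.1,.104,.108): print(y,proj('scene',[[*t2w(x,y),z] for x,z in ((-.055,.038),(.011,.065),(.055,.038))]).round(1).tolist())
rep()"
```

```text
t: 15.2
tool_pos: [0.4933, 0.0598, 0.0241]
tool_rot: [-2.089, -2.343, 0.001]
contact_force: [0.4, 0.3, 0.7]
opening: 0.0003
t 15.2 world mm [493.3  59.8  24.1] tray mm [27.4 88.4] theta 96.56 F [0.4 0.3 0.7] open mm 0.3 tilt [ 0.001 -0.002]
turn z 0.02 then shift mm [0.6 0.6 0.1]
t: 15.7
tool_pos: [0.5003, 0.0393, 0.1413]
tool_rot: [2.086, 2.339, 0.011]
contact_force: [0.3, -0.6, 0.8]
opening: 0.0001
divider_r_mid [236.8 223.1 290.6 259.9] 0.9
divider_r_mid [381.8 196.3 400.7 220.5] 0.67
divider_l_mid [276.4 185.4 320.3 211. ] 0.62
slide_box_c [287.8 178.4 330.  201. ] 0.57
slide_box_c [239.  222.3 290.2 261.1] 0.51
slide_box_c [223.1 256.  270.4 275. ] 0.29
clamp [292.4 260.1 365.4 319.9] 0.6
boss [382.2 200.4 403.1 221.9] 0.56
0.1 [[276.7, 190.3], [304.7, 185.6], [323.1, 200.9]]
0.104 [[277.4, 189.5], [305.4, 184.9], [323.7, 200.1]]
0.108 [[278.2, 188.8], [306.0, 184.1], [324.3, 199.3]]
t 16.0 world mm [495.1  39.6 132.6] tray mm [26.9 68.1] theta 96.55 F [0.  0.1 0.9] open mm -0.1 tilt [ 0.001 -0.004]
```

L is at about +102 mm, well clear of the box at 119, and the slide box hasn't moved. Next is the clamp at (0.638, −0.152), heading 78.3°.

```bash
python3 -m creep '[[0.6,0,0,0,0,0,6.1],[0.6,0,0,0,0,0,6.1],[0.6,0,0,0,0,0,6.0],[0.6,0,0,0,0,0,0],[0.6,0,0,0,0,0,0]]' 60
python3 -c "
from st import *
delta([.638,-.1524,.085-ZB],78.3)"
```

```text
t: 16.5
tool_pos: [0.4959, 0.0395, 0.1337]
tool_rot: [-2.432, -1.986, 0.002]
contact_force: [-0.3, 0.1, -0.8]
opening: 0.0513
t 16.5 world mm [495.9  39.5 133.7] tray mm [27.7 67.9] theta 78.49 F [-0.3  0.1 -0.8] open mm 51.3 tilt [-0.    -0.002]
turn z 0.19 then shift mm [-159.1  178.1   69.7]
```

```bash
python3 -m creep '[[0.6,-0.02,0.0225,0,0,0,0],[0.6,-0.02,0.0225,0,0,0,0],[0.6,-0.02,0.0225,0,0,0,0],[0.6,-0.02,0.0225,0,0,0,0],[0.6,-0.02,0.0225,0,0,0,0],[0.6,-0.02,0.0225,0,0,0,0],[0.6,-0.02,0.0225,0,0,0,0],[0.6,-0.019,0.0205,0.02,0,0,0],[0.6,0,0,0.03,0,0,0],[0.6,0,0,0.02,0,0,0],[0.6,0,0,0,0,0,0],[0.6,0,0,0,0,0,0]]'
python3 -c "
from st import *
delta([.638,-.1524,.005-ZB],78.3)
shot('scene','s6.png');zoom('s6.png','s6c.png',270,160,410,330,4)"
```

```text
t: 17.7
tool_pos: [0.6385, -0.152, 0.0644]
tool_rot: [-2.433, -1.985, 0.001]
contact_force: [0.3, 0.0, 0.7]
opening: 0.0516
t 17.7 world mm [ 638.5 -152.    64.4] tray mm [ 147.6 -138.6] theta 78.42 F [0.3 0.  0.7] open mm 51.6 tilt [ 0.    -0.001]
turn z 0.12 then shift mm [-0.5 -0.4 80.4]
```

View pics/s6c.png

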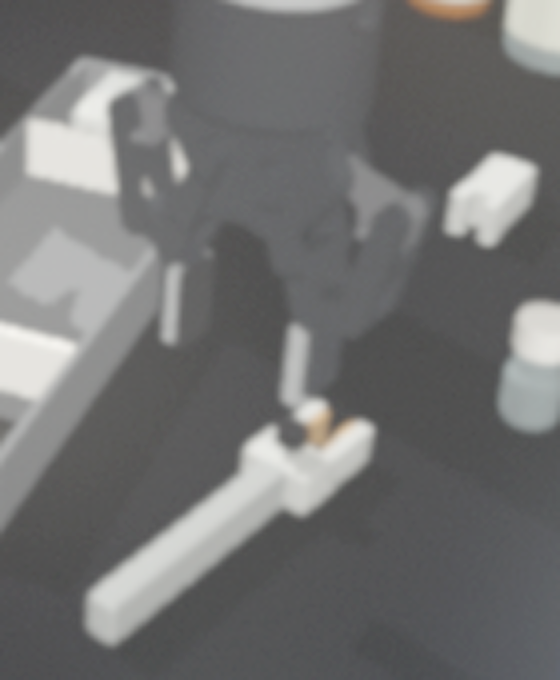

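The open fingers (pad tips near (172,340) and (295,400)) line up across the clamp arm once lowered, and the vial and boss are clear. I'll descend and grip.

```bash
python3 -m creep '[[0.6,-0.0005,0,0.02,0,0,0],[0.6,0,0,0.02,0,0,0],[0.6,0,0,0.02,0,0,0],[0.6,0,0,0.01,0,0,0],[0.6,0,0,0.006,0,0,0],[0.6,0,0,0.003,0,0,0],[0.6,0,0,0,0,0,0],[0.6,0,0,0,0,0,0]]'
python3 -c "
from st import *
rep()"
python3 -m creep '[[0,0,0,0,0,0,0],[0,0,0,0,0,0,0],[0,0,0,0,0,0,0],[0,0,0,0,0,0,0],[0,0,0,0,0,0,0]]' 60
```

```text
t: 18.55
tool_pos: [0.6395, -0.153, -0.0131]
tool_rot: [2.434, 1.984, 0.001]
contact_force: [-0.4, -0.7, 0.6]
opening: 0.0512
t 18.55 world mm [ 639.5 -153.   -13.1] tray mm [ 148.5 -139.7] theta 78.37 F [-0.4 -0.7  0.6] open mm 51.2 tilt [-0.     0.002]
t: 19.05
tool_pos: [0.6392, -0.1528, -0.0135]
tool_rot: [2.435, 1.984, 0.001]
contact_force: [-0.9, 0.9, 4.0]
opening: 0.0121
```

```bash
python3 -m creep '[[0,0,0,-0.005,0,0,0],[0,0,0,-0.01,0,0,0],[0,0,0,-0.015,0,0,0],[0,0,0,-0.02,0,0,0],[0,0,0,-0.02,0,0,0],[0,0,0,-0.02,0,0,0],[0,0,0,0,0,0,0],[0,0,0,0,0,0,0]]'
python3 -c "
from st import *
delta([*t2w(0,.007),.1-ZB],96.54)
shot('scene','s7.png');zoom('s7.png','s7c.png',270,160,410,330,4)"
```

```text
t: 19.85
tool_pos: [0.6391, -0.1528, 0.0767]
tool_rot: [2.434, 1.984, 0.001]
contact_force: [-0.7, -0.7, -2.9]
opening: 0.0125
t 19.85 world mm [ 639.1 -152.8   76.7] tray mm [ 148.  -139.5] theta 78.36 F [-0.7 -0.7 -2.9] open mm 12.5 tilt [-0.     0.002]
turn z -18.18 then shift mm [ 146.5 -148.    -2.3]
```

View pics/s7c.png

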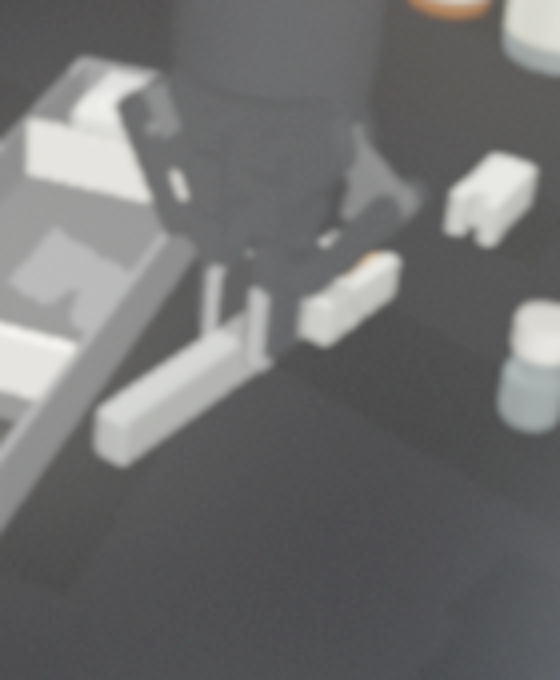

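The clamp is held off the bench by its arm, with its end near (110,415) and jaw tip near (395,262). I'll check numerically that it hangs level.

```bash
python3 -c "
from st import *
f=lambda X:((proj('scene',X)-[270,160])*4).round().tolist()
print('before',f([[.621,-.2355,.02],[.6527,-.0716,.02],[.6527,-.0716,.01]]))
print('after',f([[.621,-.2355,.11],[.6527,-.0716,.11],[.621,-.2355,.09],[.6527,-.0716,.09]]))"
```

```text
before [[97.0, 600.0], [334.0, 410.0], [332.0, 428.0]]
after [[107.0, 417.0], [357.0, 241.0], [105.0, 460.0], [352.0, 281.0]]
```

The projections match, so it is level. Next I'll turn it and carry it over the middle bay.

```bash
python3 -m creep '[[0,0,0,0,0,0,-4.5],[0,0,0,0,0,0,-4.6],[0,0,0,0,0,0,-4.6],[0,0,0,0,0,0,-4.5],[0,0.01,-0.01,0,0,0,0],[0,0.018,-0.018,0,0,0,0],[0,0.02,-0.02,0,0,0,0],[0,0.02,-0.02,0,0,0,0],[0,0.02,-0.02,0,0,0,0],[0,0.02,-0.02,0,0,0,0],[0,0.02,-0.02,0,0,0,0],[0,0.0125,-0.0135,0,0,0,0],[0,0.006,-0.0065,0,0,0,0],[0,0,0,0,0,0,0],[0,0,0,0,0,0,0]]'
python3 -c "
from st import *
delta([*t2w(0,.007),.012-ZB],96.54)
shot('top','t2.png');zoom('t2.png','t2c.png')"
```

```text
t: 21.4
tool_pos: [0.4753, -0.0244, 0.0756]
tool_rot: [2.091, 2.345, -0.0]
contact_force: [0.2, 0.6, -2.2]
opening: 0.012
t 21.4 world mm [475.3 -24.4  75.6] tray mm [-0.   6.8] theta 96.56 F [ 0.2  0.6 -2.2] open mm 12.0 tilt [-0.  0.]
turn z 0.02 then shift mm [ 0.2  0.  84.6]
```

```bash
python3 -m creep '[[0,0,0,0.02,0,0,0],[0,0,0,0.02,0,0,0],[0,0,0,0.01,0,0,0],[0,0,0,0,0,0,0]]'; python3 -m creep '[[0,0,0,0.01,0,0,0],[0,0,0,0.01,0,0,0],[0,0,0,0.006,0,0,0],[0,0,0,0.003,0,0,0],[0,0,0,0,0,0,0],[0,0,0,0,0,0,0]]'
```

```text
t: 21.85
tool_pos: [0.4738, -0.0242, 0.0241]
tool_rot: [-2.089, -2.342, 0.003]
contact_force: [-0.0, -0.3, -2.9]
opening: 0.0118
t: 22.45
tool_pos: [0.4752, -0.0241, -0.003]
tool_rot: [2.09, 2.345, 0.0]
contact_force: [1.0, 0.3, -1.8]
opening: 0.0121
```

```bash
python3 -m creep '[[0,0,0,0.002,0,0,0],[0,0,0,0.002,0,0,0],[0,0,0,0.001,0,0,0],[0,0,0,0,0,0,0]]' | grep -E 'pos|force';python3 -m creep '[[0,0,0,0.001,0,0,0],[0,0,0,0,0,0,0]]' | grep -E 'pos|force'
```

```text
tool_pos: [0.4748, -0.024, -0.0084]
contact_force: [-0.6, 1.0, -2.1]
tool_pos: [0.4749, -0.024, -0.0093]
contact_force: [0.4, 0.2, -2.1]
```

```bash
python3 -m creep '[[0,0,0,0.001,0,0,0],[0,0,0,0,0,0,0]]' | grep -E 'pos|force'
```

```text
tool_pos: [0.4751, -0.0241, -0.0095]
contact_force: [-3.8, 1.4, 4.5]
```

It made contact at exactly the predicted height. I'll release and rise.

```bash
python3 -m creep '[[0.15,0,0,0,0,0,0],[0.3,0,0,0,0,0,0],[0.4,0,0,0,0,0,0],[0.4,0,0,0,0,0,0],[0.4,0,0,-0.01,0,0,0],[0.4,0,0,-0.02,0,0,0],[0.4,0,0,-0.03,0,0,0],[0.4,0,0,-0.04,0,0,0],[0.4,0,0,-0.03,0,0,0],[0.6,0,0,0,0,0,5],[0.6,0,0,0,0,0,5],[0.6,0,0,0,0,0,0]]'
python3 -c "
from st import *
delta([.648,.1705,.085-ZB],86.6)"
```

```text
t: 24.45
tool_pos: [0.4753, -0.0241, 0.1209]
tool_rot: [2.286, 2.153, 0.002]
contact_force: [-0.1, 0.3, 0.4]
opening: 0.0508
t 24.45 world mm [475.3 -24.1 120.9] tray mm [0. 7.] theta 86.57 F [-0.1  0.3  0.4] open mm 50.8 tilt [-0.     0.002]
turn z -0.03 then shift mm [204.5 160.8  56.9]
```

```bash
python3 -m creep '[[0.6,0.02,0.016,0,0,0,0],[0.6,0.023,0.018,0,0,0,0],[0.6,0.023,0.018,0,0,0,0],[0.6,0.023,0.018,0,0,0,0],[0.6,0.023,0.018,0,0,0,0],[0.6,0.023,0.018,0,0,0,0],[0.6,0.023,0.018,0,0,0,0],[0.6,0.023,0.018,0,0,0,0],[0.6,0.0155,0.0125,0.01,0,0,0],[0.6,0.008,0.0063,0.02,0,0,0],[0.6,0,0,0.02,0,0,0],[0.6,0,0,0,0,0,0],[0.6,0,0,0,0,0,0]]'
python3 -c "
from st import *
delta([.648,.1705,.008-ZB],86.6)
shot('scene','s8.png');zoom('s8.png','s8c.png',340,130,440,280,4)
f=lambda X:((proj('scene',X)-[340,130])*4).round().tolist()
a=np.radians(86.6);u=np.array([np.cos(a),np.sin(a)]);n=np.array([-u[1],u[0]])
print([f([*(np.array([.648,.1705])+u*i*.022+n*j*.013),.024]) for i,j in ((1,1),(1,-1),(-1,-1),(-1,1))],f([*(np.array([.648,.1705])-u*.035-n*.01),.012]))
for d in models.search_frame('top','clamp'): print(d)
"
```

```text
t: 25.75
tool_pos: [0.6473, 0.1703, 0.0695]
tool_rot: [-2.285, -2.154, 0.002]
contact_force: [0.9, 0.1, 1.3]
opening: 0.051
t 25.75 world mm [647.3 170.3  69.5] tray mm [193.  180.6] theta 86.62 F [0.9 0.1 1.3] open mm 51.0 tilt [-0.    -0.001]
turn z 0.02 then shift mm [ 0.2  0.7 82.5]
[[[208.0, 274.0]], [[251.0, 287.0]], [[222.0, 319.0]], [[178.0, 305.0]]] [[205.0, 347.0]]
{'extent': [236.2, 207.1, 314.1, 222.7], 'conf': 0.67}
```

View pics/s8c.png

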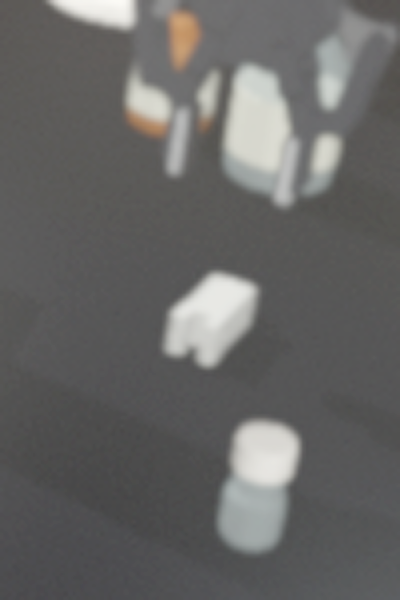

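The boss outline matches the prediction to within about a pixel, with body-top corners at (208,272) and (258,290). The vial is standing, clear of the gripper. I'll descend and grip.

```bash
python3 -m creep '[[0.6,0,0.0005,0.02,0,0,0],[0.6,0,0,0.02,0,0,0],[0.6,0,0,0.02,0,0,0],[0.6,0,0,0.012,0,0,0],[0.6,0,0,0.006,0,0,0],[0.6,0,0,0.003,0,0,0],[0.6,0,0,0,0,0,0],[0,0,0,0,0,0,0],[0,0,0,0,0,0,0],[0,0,0,0,0,0,0],[0,0,0,0,0,0,0],[0,0,0,0,0,0,0]]' 60
python3 -m creep '[[0,0,0,-0.005,0,0,0],[0,0,0,-0.01,0,0,0],[0,0,0,-0.02,0,0,0],[0,0,0,-0.02,0,0,0],[0,0,0,-0.025,0,0,0],[0,0,0,-0.025,0,0,-3],[0,0,0,0,0,0,-3.5],[0,0,0,0,0,0,-3.4],[0,0,0,0,0,0,0]]'
python3 -c "
from st import *
delta([*t2w(0,-.139),.11-ZB],96.54)"
```

```text
t: 27.05
tool_pos: [0.6493, 0.1706, -0.0097]
tool_rot: [2.286, 2.153, 0.003]
contact_force: [-0.4, -0.0, 6.1]
opening: 0.0243
t: 27.95
tool_pos: [0.6479, 0.1704, 0.094]
tool_rot: [-2.093, -2.343, 0.0]
contact_force: [0.3, 0.6, -1.8]
opening: 0.0244
t 27.95 world mm [647.9 170.4  94. ] tray mm [193.6 180.6] theta 96.46 F [ 0.3  0.6 -1.8] open mm 24.4 tilt [-0. -0.]
turn z -0.08 then shift mm [-319.6 -193.6    5. ]
```

```bash
python3 -m creep '[[0,-0.012,-0.0075,0,0,0,0],[0,-0.022,-0.0135,0,0,0,0],[0,-0.025,-0.015,0,0,0,0],[0,-0.025,-0.015,0,0,0,0],[0,-0.025,-0.015,0,0,0,0],[0,-0.025,-0.015,0,0,0,0],[0,-0.025,-0.015,0,0,0,0],[0,-0.025,-0.015,0,0,0,0],[0,-0.025,-0.015,0,0,0,0],[0,-0.025,-0.015,0,0,0,0],[0,-0.025,-0.015,0,0,0,0],[0,-0.025,-0.015,0,0,0,0],[0,-0.02,-0.0125,0,0,0,0],[0,-0.0105,-0.0075,0,0,0,0],[0,-0.005,-0.0026,0,0,0,0],[0,0,0,0,0,0,0],[0,0,0,0,0,0,0]]'
python3 -c "
from st import *
delta([*t2w(0,-.139),-.003],96.54)
shot('scene','s9.png');
for n in ['divider_r_mid','boss','clamp','vial_c']:
   for d in models.search_frame('scene',n): print(n,np.round(d['extent'],1),d['conf'])
zoom('s9.png','s9c.png',190,150,350,310,4.5)
"
```

```text
t: 29.65
tool_pos: [0.492, -0.1683, 0.0937]
tool_rot: [-2.092, -2.343, -0.001]
contact_force: [0.6, 0.3, -1.9]
opening: 0.0243
t 29.65 world mm [ 492.  -168.3   93.7] tray mm [ 1.000e-01 -1.381e+02] theta 96.48 F [ 0.6  0.3 -1.9] open mm 24.3 tilt [0. 0.]
turn z -0.06 then shift mm [-0.9 -0.1 96.7]
divider_r_mid [238.3 226.8 286.6 260.4] 0.83
boss [231.3 202.8 256.1 233. ] 0.74
clamp [265.3 203.1 305.1 240.1] 0.76
vial_c [393.9 233.8 415.3 267.4] 0.91
```

```bash
python3 -m creep '[[0,-0.001,0,0.02,0,0,0],[0,0,0,0.02,0,0,0],[0,0,0,0.02,0,0,0],[0,0,0,0,0,0,0]]' | grep -E 'pos|force'; python3 -m creep '[[0,0,0,0.012,0,0,0],[0,0,0,0.008,0,0,0],[0,0,0,0.006,0,0,0],[0,0,0,0.004,0,0,0],[0,0,0,0,0,0,0],[0,0,0,0,0,0,0]]' | grep -E 'pos|force|t:'
```

```text
tool_pos: [0.4895, -0.1683, 0.0306]
contact_force: [-0.1, 0.4, -1.7]
t: 30.9
tool_pos: [0.4921, -0.17, 0.0041]
tool_rot: [2.092, 2.343, 0.0]
contact_force: [-0.1, -0.5, -1.9]
```

```bash
python3 -m creep '[[0,0,0,0.002,0,0,0],[0,0,0,0.002,0,0,0],[0,0,0,0.001,0,0,0],[0,0,0,0,0,0,0]]' | grep -E 'pos|force';python3 -m creep '[[0,0,0,0.001,0,0,0],[0,0,0,0,0,0,0]]' | grep -E 'pos|force'
```

```text
tool_pos: [0.4917, -0.1698, -0.0014]
contact_force: [-1.0, -0.0, -1.8]
tool_pos: [0.4918, -0.1698, -0.0023]
contact_force: [-1.1, 0.7, -1.3]
```

```bash
python3 -m creep '[[0,0,0,0.001,0,0,0],[0,0,0,0,0,0,0]]' | grep -E 'pos|force'
```

```text
tool_pos: [0.4921, -0.1699, -0.0027]
contact_force: [-1.9, 1.1, 1.9]
```

It touched down at the expected height. I'll release, rise and retreat.

```bash
python3 -m creep '[[0.35,0,0,0,0,0,0],[0.45,0,0,0,0,0,0],[0.55,0,0,0,0,0,0],[0.55,0,0,0,0,0,0],[0.55,0,0,-0.01,0,0,0],[0.55,0,0,-0.02,0,0,0],[0.55,0,0,-0.03,0,0,0],[0.55,0,0,-0.04,0,0,0],[0.55,0,0,-0.04,0,0,0],[0.55,0,0,-0.03,0,0,0],[0.55,-0.03,-0.01,0,0,0,0],[0.55,-0.04,-0.015,0,0,0,0],[0.55,-0.04,-0.015,0,0,0,0],[0.55,-0.04,-0.015,0,0,0,0],[0.55,-0.04,-0.015,0,0,0,0],[0.55,-0.04,-0.015,0,0,0,0],[0.55,-0.03,-0.01,0,0,0,0],[0.55,0,0,0,0,0,0]]'
python3 -c "
from st import *
rep();shot('top','t3.png');zoom('t3.png','t3c.png')
f=lambda uv,z:(np.array([w2t(x) for x in back('top',np.array(uv,float),z)])*1e3).round(1).tolist()
for n in ['divider_r_mid','divider_l_mid','slide_box_c','boss','clamp','vial_c']:
   for d in models.search_frame('top',n): e=d['extent'];print(n,np.round(e,1),round(d['conf'],2),f([[(e[0]+e[2])/2,(e[1]+e[3])/2]],.03))
"
```

```text
t: 33.5
tool_pos: [0.4255, -0.4424, 0.1676]
tool_rot: [2.097, 2.338, -0.002]
contact_force: [0.5, 1.3, -0.2]
opening: 0.0469
t 33.5 world mm [ 425.5 -442.4  167.6] tray mm [ -97.1 -402.9] theta 96.22 F [ 0.5  1.3 -0.2] open mm 46.9 tilt [-0.002  0.   ]
divider_r_mid [311.7 186.5 324.9 237.2] 0.55 [[2.9, -95.7]]
divider_l_mid [225.  195.5 236.3 244. ] 0.57 [[4.1, 98.4]]
divider_l_mid [234.  209.8 315.  230.4] 0.49 [[-6.0, 2.3]]
slide_box_c [192.3 205.1 224.1 242.5] 0.58 [[-0.0, 148.4]]
slide_box_c [225.6 196.7 234.1 244.3] 0.52 [[2.6, 100.3]]
boss [320.7 207.5 352.4 219.8] 0.72 [[-5.0, -135.3]]
clamp [233.7 211.2 314.  229.3] 0.68 [[-6.2, 3.7]]
vial_c [259.6  98.8 272.3 114. ] 0.51 [[255.4, -2.9]]
```

View pics/t3c.png

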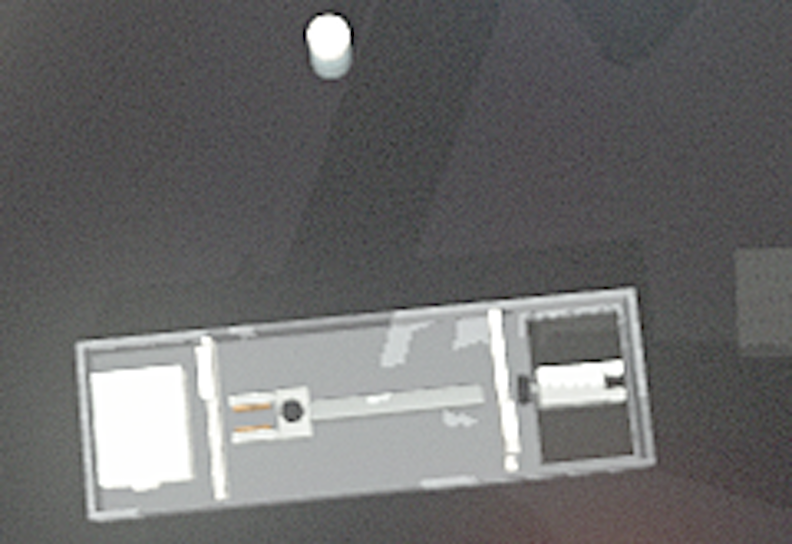

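The final top view shows:
- **Clamp:** lies flat between the dividers, with its jaws at (230,418) and arm end at (484,395). Both ends have a gap.
- **Boss:** sits on the black pad, knob end at (518,388) and prongs at (626,380), clear of the divider and the end wall.
- **Slide box and vial:** at their original pixels, (92–191, 366–488) and (328,36).

The robot is clear of everything, so I'm handing in.

```bash
python3 -c "
from h import *
print(finish_job())"
```

```text
the job is handed in; nothing more can be done
None
```

The job is handed in at about 33.5 s of the 64 s allowed. I slid the dividers to tray y of about −90 mm (right) and +103 mm (left). The clamp went into the middle bay and the boss head onto the pad in the right bay, each lowered in 1 mm steps until light contact and then released.

**Failed or disagreed**
- **First push:** it passed over the right tab without moving it, because the tool's height reading was wrong. Touching the tray floor showed the tips were 21 mm higher than reported. I corrected for that, and both parts later touched down within 1 mm of the predicted height.
- **Left divider:** its position varied between about 98 and 103 mm depending on the method. All of these leave room for both the clamp and the slide box.

**Last checks (final top view)**
- **Clamp and boss head:** both lie flat and lengthwise, with gaps at both ends. The boss body rests on the pad; its knob end reaches a few millimetres past the pad's edge, with an estimated 6 mm to the divider.
- **Slide box and vial:** both are at the same pixels as at the start.
- **Robot:** clear of everything. The highest tool force I read was about 20 N, in the floor-touch check.

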